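Set the red amplifier board on the sloped inspection stand

ROBOT

A 7-joint arm with a two-finger parallel gripper is mounted at the origin on the work surface. World frame = base frame: x ahead of the robot, y to its left, z up, the work surface at z = 0. Lengths are in m, angles in rad, forces in N, time in s.
With the tool pointing down it reaches from about 0.4 to 0.85 m from the base axis. Payload 4.5 kg.
Tool frame: the origin (TCP) lies between the finger pads; the fingertips stand r.tip_reach ahead of it and the grasp point (between the pads) lies 11 mm behind it (r.tip_reach is the distance from the TCP to the fingertips, in m); z points along the fingers, y is the line along which they close (so a half turn about z gives the same grasp; the last joint's range is limited). The gripper opens to 88 mm and grips with 3 to 60 N. Pads are 18 mm wide; open, the fingers measure 123 mm over their backs; the gripper's body (75 mm by 187 mm) begins 45 mm behind the grasp point.
Start: joints at [-1.287, 0.689, -0.195, 1.565, 0.157, 0.902, -0.215], TCP at [0.154, 0.606, 0.21] pointing down, gripper open.
Joint ranges: [-3.01, 3.01], [-0.46, 2.08], [-1.47, 1.51], [0.13, 2.56], [-1, 4.14], [0.04, 2.09], [-2.66, 2.66]. Speed limits (rad/s): [2.57, 2.57, 3.14, 3.14, 3.14, 3.14, 3.14].

INTERFACE

Orientations are given as a unit quaternion [x, y, z, w].
In Python, from plant import r, vision, workorder gives the robot as it stands.
- The arm moves only by the tool drive_tool, never from a script. Its argument "targets" is a list of rows, each an object of numbers: "tx", "ty", "tz": the shift along the world's x, y, z in units of 0.03 m (1.0 is 0.03 m); "wx", "wy", "wz": the turn, a rotation vector about the world's x, y, z in units of 60 degrees (1.0 is 60 degrees); "claw": the opening, from -1 (shut) to 1 (fully open). A call has exactly 8 rows; each row shifts and turns the commanded pose from where the row before left it; what a row does not reach is not made up. A row lasts 1/10 s, in which the tool goes at most 50 mm and 8.59 degrees, less where a joint would pass 70% of its speed; a pose out of reach is approached as far as the arm can. A call with a number of a shift or a turn outside -1 to 1 is refused whole. A call with a gripper value outside its range is refused whole. The fingers move at their own pace and stop on an object; "force" is the grip in N (left out, the last holds). Time passes only in rows, so rows that do not move let the fingers close, or fill a call up. It gives the time, the measured TCP pose, the force, the opening and the grip force at its end, in the units of the state.
- r.get_state(): the state, without advancing time (a new reading comes with each control period).
- vision.snapshot(name): name is "side" or "top" or "wrist"; returns a dict with "image" (384x512x3 uint8, blue, green, red), "range_z" (384x512 float32, m along the optical axis (not along the pixel's ray), 0 where there is no reading), "K" (3x3 intrinsics, pixels), "cam_to_world" (4x4, takes a point from camera to world coordinates). Camera axes: x right, y up, looking along -z (the intrinsics and any distortion apply to the point x, -y, -z); pixel columns grow to the right and rows downward; lengths in m; the calibration is good to about 2 mm. A picture is of the moment at which its call begins.
- workorder.finish_job(): hands the job in; it is judged then, once.
The state is a dict: "clock": time; "q": joint angles; "qd": joint speeds; "joint_torque": joint torques, N m; "tool_pos": TCP position; "eef_rot": TCP orientation; "contact_force": force on the tool from outside, world axes, zero at the start; "moment": the same for the moment, N m; "opening": opening from 0.0 (shut) to 1.0 (fully open); "finger_force": force on a finger pad.
Only numpy, scipy, OpenCV 4.12 (cv2) and the standard library are available. Lean on these libraries where they do the work, as an engineer would, in place of code of your own. Each camera call takes 0.05 s, during which the arm holds its last target. There are 200 camera calls.

TASK

Set the red circuit board gently on the sloped inspection stand, component side up: lying flat on the slope, one long edge resting against the yellow lip at the bottom, midway along the lip. Leave the blue and the black board where they are.

Things in the scene. Friction and masses are not known exactly. Their poses are not given: they have to be found in the camera images.
- red_board_sink (a point): Red circuit board lying flat: plate 80 (x) by 110 (y) by 5 mm, 0.11 to 0.22 kg, with an aluminium heat sink at its middle: 44 (x) by 30 (y) by 44 mm tall above the plate. Grip it by the sink, across the 30 mm (along y). Point: centre of the heat sink, 27 mm above the underside; z is up. Other parts are under 10 mm tall, within 20 mm of the long edges. Either long edge may go to the lip.
- deck: White plate of the fixed stand, sloping 22 degrees, 200 mm wide, 150 mm up the slope; yellow lip 15 mm high, 8 thick along its lower edge. Origin: on the plate at the lip's inner foot, midway along it, 32 mm above the bench. x up the slope, y along the lip, z square off the slope. Slick: a board let go slides down to the lip. In place, the heat sink's centre is at x 40, y 0, z 27 mm.
- blue_board_sink (a point): A blue circuit board of the same shape and size as the red one, lying flat on the mat; a bystander. The point is the centre of its heat sink, 27 mm above the board's underside; axes as for the red board.
- black_board_sink (a point): A black circuit board of the same shape and size as the red one, lying flat on the mat; a bystander. The point is the centre of its heat sink, 27 mm above the board's underside; axes as for the red board.
Mind the look-alikes: they are no part of the job. Leave any green or white look-alike of the part that bears red_board_sink alone.

How it is judged:
At the end, for the whole second after the job is handed in: Red board at rest on the slope, component side up, flat on it (within 10 degrees, heat-sink centre 22 to 32 mm off it), long edge along the lip (within 10 degrees), heat-sink centre 33 to 53 mm up the slope from the lip and within 20 mm of the lip's middle (x of red_board_sink in the frame of deck between 0.033 and 0.053 m and y of red_board_sink in the frame of deck between -0.02 and 0.02 m and z of red_board_sink in the frame of deck between 0.022 and 0.032 m and angle between the y axis of red_board_sink and the y axis of deck, either way round below 0.18 rad and angle between the z axis of red_board_sink and the z axis of deck, either way round below 0.18 rad and linear speed of red_board below 0.02 m/s); the robot touches nothing.
It fails at once if the blue board is moved more than 20 mm (distance of blue_board_sink from where it was at the start of the episode above 0.02 m).
It fails at once if the black board is moved more than 20 mm (distance of black_board_sink from where it was at the start of the episode above 0.02 m).
It fails at once if the red board is dropped or pressed hard on the stand (over 60 N) (contact force between red_board and deck above 60 N).
It also fails if it takes over 38 s, if anything falls off the work surface, if the arm or the gripper's body presses on something with over 40 N, if the wrist force passes 120 N, or if a joint passes its speed limit or range.

## Working session

There is one attempt and no reset: what is moved stays moved. The work goes in short steps, Python scripts to look and compute and a tool call to move; the robot and the scene stay as the last step left them, time stands still between calls to the robot, and variables do not carry over. Pictures are saved under pics/ and viewed, at most 10 in all, crops included, and the job is handed in when it is done.

Besides the shell and the picture viewer there is one more tool, called after "Emit:" by a JSON object that holds its "fn" and its "kwargs". drive_tool: Moves the arm, as the interface text tells. Its arguments: {"type":"object","properties":{"targets":{"type":"array","items":{"type":"object","properties":{"tx":{"type":"number"},"ty":{"type":"number"},"tz":{"type":"number"},"wx":{"type":"number"},"wy":{"type":"number"},"wz":{"type":"number"},"claw":{"type":"number"}}}},"force":{"type":"number"}},"required":["targets"]}

```bash
mkdir -p pics; cat > h.py <<'E'
import numpy as np, cv2
from plant import r, vision, workorder
def pts(s):
    d=s["range_z"];K=s["K"];v,u=np.mgrid[:384,:512]
    P=np.stack([(u-K[0,2])/K[0,0]*d,-(v-K[1,2])/K[1,1]*d,-d],-1)
    T=s["cam_to_world"];return P@T[:3,:3].T+T[:3,3]
E
python3 - <<'E'
from h import *
a=vision.snapshot("top");b=vision.snapshot("side")
np.savez("a.npz",**a);np.savez("b.npz",**b)
cv2.imwrite("pics/1.png",np.vstack([a["image"],b["image"]])[:, :] if 0 else cv2.resize(np.hstack([a["image"],b["image"]]),(800,300)))
cv2.imwrite("pics/top.png",a["image"])
print(a["K"],a["cam_to_world"].round(3),b["cam_to_world"].round(3),r.tip_reach,r.get_state())
E
```

```text
[[445.2786223    0.         257.44717217]
 [  0.         445.2786223  199.82670822]
 [  0.           0.           1.        ]] [[ 0.008  0.993 -0.114  0.397]
 [-1.     0.01   0.016 -0.115]
 [ 0.017  0.114  0.993  1.129]
 [ 0.     0.     0.     1.   ]] [[ 0.969  0.149 -0.197  0.286]
 [-0.247  0.542 -0.803 -1.048]
 [-0.013  0.827  0.562  0.682]
 [ 0.     0.     0.     1.   ]] 0.008 {'clock': 0.1, 'q': array([-1.28721222,  0.68986922, -0.19451751,  1.56622876,  0.15728517,
        0.90245887, -0.21509887]), 'qd': array([-0.00130552, -0.00160521,  0.00083024, -0.00248663,  0.00030649,
        0.00039619,  0.00097125]), 'joint_torque': array([-2.62001158e-03, -5.28501320e+01, -1.27137568e+00, -1.53837454e+01,
       -5.25856996e-02,  2.00088907e-03,  4.14890906e-05]), 'tool_pos': array([0.15439012, 0.60501774, 0.20881246]), 'eef_rot': array([ 1.24535410e-01,  9.92214851e-01, -7.86555626e-04, -4.71651524e-05]), 'contact_force': array([0.28848966, 0.39382737, 0.56402858]), 'moment': array([0.01977365, 0.0218102 , 0.00032409]), 'finger_force': 0.0, 'opening': 1.0018624223371035}
```

View pics/1.png

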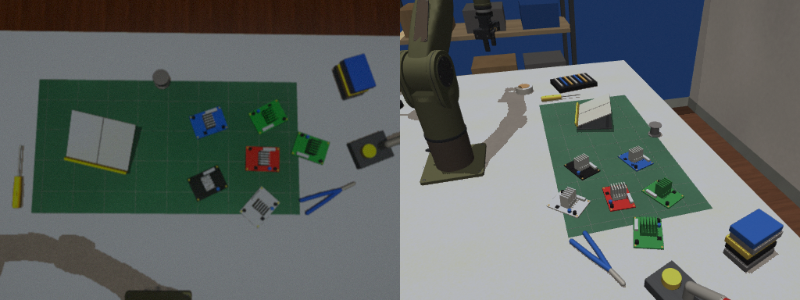

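View pics/top.png

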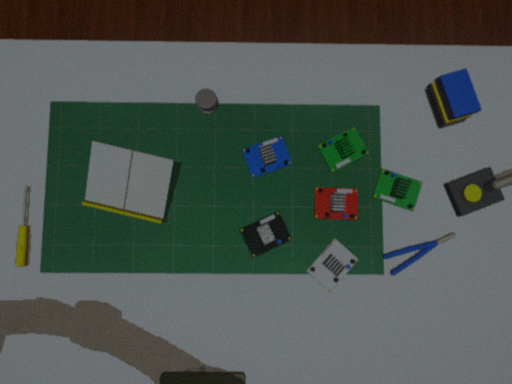

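The top view shows the red board at (336,204), with its long side roughly along the image rows. The stand is at (129,182), and its yellow lip runs from (83,205) to (163,221). Blue is at (268,157) and black at (266,234).

```bash
python3 - <<'E'
from h import *
a=dict(np.load("a.npz"));P=pts(a);im=a["image"];hsv=cv2.cvtColor(im,cv2.COLOR_BGR2HSV)
v,u=np.mgrid[:384,:512];ok=a["range_z"]>0
print("mat z",np.median(P[240:260,100:200,2]))
box=lambda u0,u1,v0,v1:(u>=u0)&(u<=u1)&(v>=v0)&(v<=v1)&ok
# red board outline on z=5mm plane
T=a["cam_to_world"];K=a["K"]
def ray(px,z):
    d=np.c_[(px[:,0]-K[0,2])/K[0,0],-(px[:,1]-K[1,2])/K[1,1],-np.ones(len(px))]@T[:3,:3].T
    return T[:3,3]+d*((z-T[2,3])/d[:,2])[:,None]
m=box(305,368,176,230)&((hsv[...,0]<8)|(hsv[...,0]>172))&(hsv[...,1]>120)&(hsv[...,2]>50)
Q=ray(np.argwhere(m)[:,::-1].astype(float),.005)
print("red rect",cv2.minAreaRect((Q[:,:2]*1000).astype(np.float32)), "depth z",np.median(P[m][:,2]))
for n,b in dict(red=(310,365,180,228),blue=(240,296,132,182),black=(238,295,208,260)).items():
    s=box(*b)&(P[...,2]>.038)&(P[...,2]<.06);S=P[s]
    print(n,s.sum(),S.mean(0).round(4),np.median(S[:,2]).round(4),cv2.minAreaRect((S[:,:2]*1000).astype(np.float32)))
w=box(80,180,138,225)&(hsv[...,1]<60)&(hsv[...,2]>110)
w=cv2.erode(w.astype(np.uint8),np.ones((5,5)))>0
W=P[w];
for _ in range(3):
    c=W.mean(0);n=np.linalg.svd(W-c,full_matrices=False)[2][2];n*=np.sign(n[2]);e=(W-c)@n;W=W[abs(e)<.006]
print("deck",len(W),c.round(4),n.round(4),"slope",np.degrees(np.arccos(n[2])),"res",e.std())
y=box(75,175,190,230)&(hsv[...,0]>18)&(hsv[...,0]<35)&(hsv[...,1]>130)
Y=P[y];print("lip",y.sum(),Y.mean(0).round(4),cv2.minAreaRect((Y[:,:2]*1000).astype(np.float32)))
full=box(75,180,135,228)&(P[...,2]>.03)&(P[...,2]<.13)
F=P[full];print("stand",cv2.minAreaRect((F[:,:2]*1000).astype(np.float32)),F[:,2].min(),F[:,2].max())
E
```

```text
mat z -0.000491460399426269
red rect ((519.953369140625, -331.69708251953125), (110.10852813720703, 79.10365295410156), 88.30918884277344) depth z 0.005043152982925347
red 132 [ 0.5211 -0.3316  0.0475] 0.0478 ((520.9481811523438, -331.9989013671875), (30.823246002197266, 44.68935012817383), 88.31975555419922)
blue 146 [ 0.6404 -0.1549  0.0469] 0.0473 ((640.0171508789062, -154.8370361328125), (44.33993911743164, 29.455568313598633), 19.40633201599121)
black 97 [ 0.4409 -0.1529  0.0485] 0.0483 ((440.6532287597656, -153.0724639892578), (43.745399475097656, 29.666893005371094), 25.185041427612305)
deck 1799 [0.5755 0.1939 0.0618] [-0.3667  0.087   0.9263] slope 22.14124732415882 res 0.0018589656667689937
lip 343 [0.4906 0.1988 0.042 ] ((492.6554260253906, 207.09848022460938), (215.4663848876953, 10.6298189163208), 76.96591186523438)
stand ((560.68408203125, 183.96885681152344), (202.06838989257812, 153.44302368164062), 77.29949951171875) 0.030024595857016 0.09099353634740259
```

Emit:
{"fn": "drive_tool", "kwargs": {"targets": [{"tx": 1,"ty": -1,"claw": 1},{"tx": 1,"ty": -1,"claw": 1},{"tx": 1,"ty": -1,"claw": 1},{"tx": 1,"ty": -1,"claw": 1},{"tx": 1,"ty": -1,"claw": 1},{"tx": 1,"ty": -1,"claw": 1},{"tx": 1,"ty": -1,"claw": 1},{"tx": 1,"ty": -1,"claw": 1}]}}

```text
validation failed for argument at $.ta...
```

Emit:
{"fn": "drive_tool", "kwargs": {"targets": [{"tx": 0.5,"ty": -1,"claw": 1},{"tx": 0.5,"ty": -1,"claw": 1},{"tx": 0.5,"ty": -1,"claw": 1},{"tx": 0.5,"ty": -1,"claw": 1},{"tx": 0.5,"ty": -1,"claw": 1},{"tx": 0.5,"ty": -1,"claw": 1},{"tx": 0.5,"ty": -1,"claw": 1},{"tx": 0.5,"ty": -1,"claw": 1}]}}

```text
validation failed for argument at $.ta...
```

Emit:
{"fn": "drive_tool", "kwargs": {"targets": [{"ty": -1,"claw": 1},{"ty": -1,"claw": 1},{"ty": -1,"claw": 1},{"ty": -1,"claw": 1},{"ty": -1,"claw": 1,"wz": 0.07},{"ty": -1,"claw": 1,"wz": 0.07},{"ty": -1,"claw": 1,"wz": 0.07},{"ty": -1,"claw": 1}]}}

```text
validation failed for argument at $.ta...
```

The calls were refused, probably because every key has to be present. I'll resend with full rows.

Emit:
{"fn": "drive_tool", "kwargs": {"targets": [{"tx": 1,"ty": -1,"tz": 0,"wx": 0,"wy": 0,"wz": 0,"claw": 1},{"tx": 1,"ty": -1,"tz": 0,"wx": 0,"wy": 0,"wz": 0,"claw": 1},{"tx": 1,"ty": -1,"tz": 0,"wx": 0,"wy": 0,"wz": 0,"claw": 1},{"tx": 1,"ty": -1,"tz": 0,"wx": 0,"wy": 0,"wz": 0,"claw": 1},{"tx": 1,"ty": -1,"tz": 0,"wx": 0,"wy": 0,"wz": 0,"claw": 1},{"tx": 1,"ty": -1,"tz": 0,"wx": 0,"wy": 0,"wz": 0,"claw": 1},{"tx": 1,"ty": -1,"tz": 0,"wx": 0,"wy": 0,"wz": 0,"claw": 1},{"tx": 1,"ty": -1,"tz": 0,"wx": 0,"wy": 0,"wz": 0,"claw": 1}]}}

```text
clock: 0.9
tool_pos: [0.3954, 0.364, 0.2093]
eef_rot: [0.125, 0.992, -0.0, -0.0]
contact_force: [0.1, 0.4, -0.8]
opening: 1.003
finger_force: 0.0
```

Emit:
{"fn": "drive_tool", "kwargs": {"targets": [{"tx": 0.5,"ty": -1,"tz": 0,"wx": 0,"wy": 0,"wz": 0,"claw": 1},{"tx": 0.5,"ty": -1,"tz": 0,"wx": 0,"wy": 0,"wz": 0,"claw": 1},{"tx": 0.5,"ty": -1,"tz": 0,"wx": 0,"wy": 0,"wz": 0,"claw": 1},{"tx": 0.5,"ty": -1,"tz": 0,"wx": 0,"wy": 0,"wz": 0,"claw": 1},{"tx": 0.5,"ty": -1,"tz": 0,"wx": 0,"wy": 0,"wz": 0,"claw": 1},{"tx": 0.5,"ty": -1,"tz": 0,"wx": 0,"wy": 0,"wz": 0,"claw": 1},{"tx": 0.5,"ty": -1,"tz": 0,"wx": 0,"wy": 0,"wz": 0,"claw": 1},{"tx": 0.5,"ty": -1,"tz": 0,"wx": 0,"wy": 0,"wz": 0,"claw": 1}]}}

```text
clock: 1.7
tool_pos: [0.5147, 0.1242, 0.2093]
eef_rot: [0.125, 0.992, -0.0, -0.0]
contact_force: [-0.5, 1.0, 0.6]
opening: 1.0
finger_force: 0.0
```

Emit:
{"fn": "drive_tool", "kwargs": {"targets": [{"tx": 0,"ty": -1,"tz": 0,"wx": 0,"wy": 0,"wz": 0,"claw": 1},{"tx": 0,"ty": -1,"tz": 0,"wx": 0,"wy": 0,"wz": 0,"claw": 1},{"tx": 0,"ty": -1,"tz": 0,"wx": 0,"wy": 0,"wz": 0,"claw": 1},{"tx": 0,"ty": -1,"tz": 0,"wx": 0,"wy": 0,"wz": 0,"claw": 1},{"tx": 0,"ty": -1,"tz": 0,"wx": 0,"wy": 0,"wz": 0.07,"claw": 1},{"tx": 0,"ty": -1,"tz": 0,"wx": 0,"wy": 0,"wz": 0.07,"claw": 1},{"tx": 0,"ty": -1,"tz": 0,"wx": 0,"wy": 0,"wz": 0.07,"claw": 1},{"tx": 0,"ty": -1,"tz": 0,"wx": 0,"wy": 0,"wz": 0,"claw": 1}]}}

```text
clock: 2.5
tool_pos: [0.514, -0.1157, 0.2092]
eef_rot: [0.014, 1.0, 0.0, -0.0]
contact_force: [0.8, -0.7, 0.4]
opening: 1.003
finger_force: 0.0
```

Emit:
{"fn": "drive_tool", "kwargs": {"targets": [{"tx": 0,"ty": -1,"tz": 0,"wx": 0,"wy": 0,"wz": 0,"claw": 1},{"tx": 0,"ty": -1,"tz": 0,"wx": 0,"wy": 0,"wz": 0,"claw": 1},{"tx": 0,"ty": -1,"tz": 0,"wx": 0,"wy": 0,"wz": 0,"claw": 1},{"tx": 0,"ty": -1,"tz": 0,"wx": 0,"wy": 0,"wz": 0,"claw": 1},{"tx": 0,"ty": -1,"tz": 0,"wx": 0,"wy": 0,"wz": 0,"claw": 1},{"tx": 0.1,"ty": -1,"tz": 0,"wx": 0,"wy": 0,"wz": 0,"claw": 1},{"tx": 0.1,"ty": -1,"tz": 0,"wx": 0,"wy": 0,"wz": 0,"claw": 1},{"tx": 0,"ty": -0.2,"tz": 0,"wx": 0,"wy": 0,"wz": 0,"claw": 1}]}}

```text
clock: 3.3
tool_pos: [0.5193, -0.335, 0.2088]
eef_rot: [0.018, 1.0, -0.001, -0.0]
contact_force: [-1.1, -0.7, 0.2]
opening: 0.997
finger_force: 0.0
```

```bash
python3 - <<'E'
from h import *
s=vision.snapshot("wrist");P=pts(s);st=r.get_state();print(st["tool_pos"],st["q"].round(2))
cv2.imwrite("pics/w.png",s["image"])
t=st["tool_pos"];m=(abs(P[...,0]-t[0])<.045)&(abs(P[...,1]-t[1])<.045)&(P[...,2]>.038)&(P[...,2]<.06)&(s["range_z"]>0)
S=P[m];print(m.sum(),S.mean(0),cv2.minAreaRect((S[:,:2]*1000).astype(np.float32)))
E
```

```text
[ 0.51934185 -0.33362827  0.20875126] [ 0.7   0.69 -0.37  1.58  0.3   0.92  1.76]
585 [ 0.51921344 -0.3299264   0.0469588 ] ((519.6185302734375, -329.8026123046875), (29.428510665893555, 43.854164123535156), 87.74067687988281)
```

View pics/w.png

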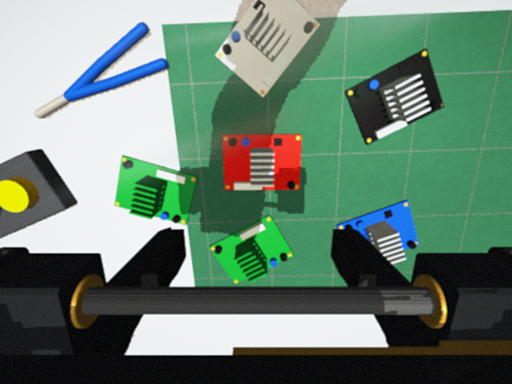

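The wrist view shows the red board clear at (262,162). The sink centre measures (0.520, -0.330), which agrees with the top view, so I'm descending.

Emit:
{"fn": "drive_tool", "kwargs": {"targets": [{"tx": 0,"ty": 0.1,"tz": -1,"wx": 0,"wy": 0,"wz": 0,"claw": 1},{"tx": 0,"ty": 0,"tz": -1,"wx": 0,"wy": 0,"wz": 0,"claw": 1},{"tx": 0,"ty": 0,"tz": -1,"wx": 0,"wy": 0,"wz": 0,"claw": 1},{"tx": 0,"ty": 0,"tz": -1,"wx": 0,"wy": 0,"wz": 0,"claw": 1},{"tx": 0,"ty": 0,"tz": -0.8,"wx": 0,"wy": 0,"wz": 0,"claw": 1},{"tx": 0,"ty": 0,"tz": -0.7,"wx": 0,"wy": 0,"wz": 0,"claw": 1},{"tx": 0,"ty": 0,"tz": -0.5,"wx": 0,"wy": 0,"wz": 0,"claw": 1},{"tx": 0,"ty": 0,"tz": -0.3,"wx": 0,"wy": 0,"wz": 0,"claw": 1}]}}

```text
clock: 4.15
tool_pos: [0.5202, -0.3257, 0.0194]
eef_rot: [0.014, 1.0, 0.001, -0.001]
contact_force: [-0.6, -0.1, -0.8]
opening: 1.0
finger_force: 0.0
```

Emit:
{"fn": "drive_tool", "kwargs": {"targets": [{"tx": 0,"ty": 0,"tz": 0,"wx": 0,"wy": 0,"wz": 0,"claw": -1},{"tx": 0,"ty": 0,"tz": 0,"wx": 0,"wy": 0,"wz": 0,"claw": -1},{"tx": 0,"ty": 0,"tz": 0,"wx": 0,"wy": 0,"wz": 0,"claw": -1},{"tx": 0,"ty": 0,"tz": 0,"wx": 0,"wy": 0,"wz": 0,"claw": -1},{"tx": 0,"ty": 0,"tz": 0,"wx": 0,"wy": 0,"wz": 0,"claw": -1},{"tx": 0,"ty": 0,"tz": 0,"wx": 0,"wy": 0,"wz": 0,"claw": -1},{"tx": 0,"ty": 0,"tz": 0,"wx": 0,"wy": 0,"wz": 0,"claw": -1},{"tx": 0,"ty": 0,"tz": 0,"wx": 0,"wy": 0,"wz": 0,"claw": -1}], "force": 25}}

```text
clock: 4.95
tool_pos: [0.5205, -0.3274, 0.0206]
eef_rot: [0.015, 1.0, 0.0, 0.0]
contact_force: [-0.1, -0.9, -0.4]
opening: 0.3
finger_force: 0.0
```

Emit:
{"fn": "drive_tool", "kwargs": {"targets": [{"tx": 0,"ty": 0,"tz": 0,"wx": 0,"wy": 0,"wz": 0,"claw": -1},{"tx": 0,"ty": 0,"tz": 0,"wx": 0,"wy": 0,"wz": 0,"claw": -1},{"tx": 0,"ty": 0,"tz": 0,"wx": 0,"wy": 0,"wz": 0,"claw": -1},{"tx": 0,"ty": 0,"tz": 0,"wx": 0,"wy": 0,"wz": 0,"claw": -1},{"tx": 0,"ty": 0,"tz": 0,"wx": 0,"wy": 0,"wz": 0,"claw": -1},{"tx": 0,"ty": 0,"tz": 0,"wx": 0,"wy": 0,"wz": 0,"claw": -1},{"tx": 0,"ty": 0,"tz": 0,"wx": 0,"wy": 0,"wz": 0,"claw": -1},{"tx": 0,"ty": 0,"tz": 0,"wx": 0,"wy": 0,"wz": 0,"claw": -1}], "force": 25}}

```text
clock: 5.75
tool_pos: [0.5205, -0.3274, 0.0205]
eef_rot: [0.015, 1.0, 0.0, -0.0]
contact_force: [0.1, -0.1, 0.9]
opening: 0.008
finger_force: 0.0
```

```bash
python3 - <<'E'
from h import *
s=vision.snapshot("side");w=vision.snapshot("wrist")
print(r.get_state())
cv2.imwrite("pics/s2.png",np.hstack([cv2.resize(s["image"][180:340,180:400],(440,320)),cv2.resize(w["image"],(360,320))]))
E
```

```text
{'clock': 5.85, 'q': array([ 0.63263013,  0.94369524, -0.26332852,  1.71618782,  0.42347324,
        0.53830268,  1.64743991]), 'qd': array([-1.00048847e-03, -1.25384179e-03, -2.09425268e-03, -7.07316138e-05,
       -2.10471777e-03,  1.87004982e-03,  5.04375698e-04]), 'joint_torque': array([ 9.35364951e-04, -5.66347754e+01, -2.56254651e+00, -9.20997083e+00,
        1.65541505e-02,  7.67712551e-02, -4.22064636e-05]), 'tool_pos': array([ 0.52049534, -0.3273425 ,  0.02053364]), 'eef_rot': array([ 1.49149964e-02,  9.99888764e-01,  5.46622073e-05, -1.09432511e-06]), 'contact_force': array([ 0.47349176,  1.17918058, -0.16321651]), 'moment': array([ 0.01656735, -0.00019948, -0.05274872]), 'finger_force': 0.0, 'opening': 0.004707208705046659}
```

View pics/s2.png

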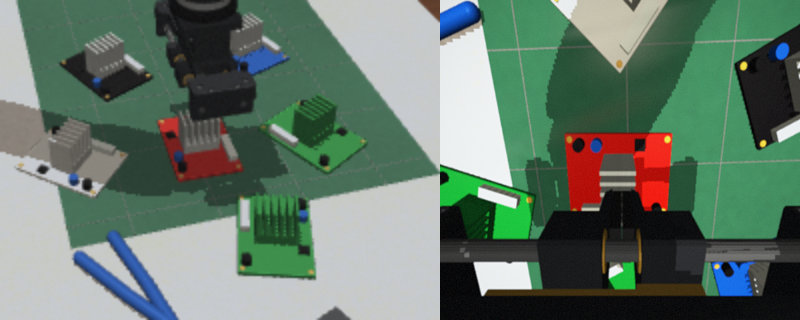

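The fingers shut fully beside or above the sink, at wrist-crop (622,200), with the sink at (620,175). I'll check where the fingertips really are against the reported TCP.

```bash
python3 - <<'E'
from h import *
t=np.array([.5205,-.3274,.0205])
for n in("side","wrist","top"):
    s=vision.snapshot(n);np.savez(n+"2.npz",**s);P=pts(s);T=s["cam_to_world"];K=s["K"]
    for nm,q in dict(tcp=t,tip=t-[0,0,.008],sinktop=np.array([.52,-.33,.049])).items():
        c=T[:3,:3].T@(q-T[:3,3]);print(n,nm,(K[0,0]*c[0]/-c[2]+K[0,2]).round(),(K[1,1]*-c[1]/-c[2]+K[1,2]).round(),-c[2].round(3))
    g=s["image"].max(2)<60
    m=g&(abs(P[...,0]-.53)<.1)&(abs(P[...,1]+.33)<.06)&(P[...,2]>.02)&(P[...,2]<.25)&(s["range_z"]>0)
    Q=P[m]
    for z0 in np.arange(.02,.2,.015):
        k=Q[(Q[:,2]>=z0)&(Q[:,2]<z0+.015)]
        if len(k)>3: print(n,z0.round(3),len(k),np.percentile(k,[5,50,95],0)[:,:2].round(3).tolist())
s=dict(np.load("wrist2.npz"));print(s["cam_to_world"].round(3))
E
```

```text
side tcp 279.0 244.0 0.997
side tip 279.0 247.0 1.001
side sinktop 280.0 236.0 0.978
side 0.035 4 [[0.511, -0.339], [0.514, -0.334], [0.521, -0.315]]
side 0.11 31 [[0.486, -0.36], [0.487, -0.346], [0.493, -0.303]]
side 0.125 141 [[0.486, -0.361], [0.493, -0.34], [0.532, -0.3]]
side 0.14 171 [[0.496, -0.385], [0.508, -0.373], [0.538, -0.287]]
side 0.155 161 [[0.497, -0.376], [0.511, -0.368], [0.538, -0.333]]
side 0.17 115 [[0.5, -0.371], [0.517, -0.368], [0.536, -0.356]]
side 0.185 168 [[0.486, -0.37], [0.514, -0.368], [0.546, -0.347]]
side 0.2 339 [[0.485, -0.368], [0.511, -0.359], [0.551, -0.327]]
wrist tcp 258.0 221.0 0.191
wrist tip 258.0 217.0 0.198
wrist sinktop 254.0 240.0 0.164
wrist 0.035 27 [[0.512, -0.344], [0.514, -0.332], [0.522, -0.318]]
wrist 0.05 554 [[0.51, -0.339], [0.512, -0.327], [0.513, -0.315]]
wrist 0.065 933 [[0.51, -0.34], [0.512, -0.327], [0.518, -0.314]]
wrist 0.08 1028 [[0.511, -0.336], [0.512, -0.327], [0.518, -0.318]]
wrist 0.095 301 [[0.51, -0.335], [0.514, -0.326], [0.525, -0.318]]
wrist 0.11 1796 [[0.487, -0.355], [0.488, -0.32], [0.521, -0.298]]
wrist 0.125 17446 [[0.487, -0.377], [0.493, -0.335], [0.503, -0.297]]
wrist 0.14 15111 [[0.496, -0.378], [0.498, -0.328], [0.5, -0.277]]
top tcp 335.0 202.0 1.119
top tip 334.0 203.0 1.127
top sinktop 338.0 201.0 1.091
top 0.11 10 [[0.489, -0.336], [0.489, -0.313], [0.493, -0.301]]
top 0.125 156 [[0.488, -0.346], [0.499, -0.303], [0.553, -0.294]]
top 0.14 56 [[0.5, -0.307], [0.537, -0.291], [0.546, -0.273]]
top 0.155 74 [[0.501, -0.306], [0.506, -0.29], [0.546, -0.272]]
top 0.2 72 [[0.487, -0.319], [0.506, -0.298], [0.538, -0.291]]
[[ 0.028 -0.952 -0.304  0.442]
 [ 1.     0.027  0.008 -0.325]
 [ 0.    -0.305  0.953  0.196]
 [ 0.     0.     0.     1.   ]]
```

```bash
python3 - <<'E'
from h import *
s=dict(np.load("wrist2.npz"));P=pts(s)
for v in range(205,300,6):
    print(v,[P[v,u].round(3).tolist() for u in (250,258,264)],s["image"][v,258])
cv2.imwrite("pics/w2.png",cv2.resize(s["image"][180:360,160:360],(800,720))[:600])
E
```

```text
205 [[0.498, -0.331, 0.049], [0.498, -0.327, 0.048], [0.498, -0.323, 0.048]] [112 124 123]
211 [[0.506, -0.332, 0.036], [0.506, -0.327, 0.037], [0.506, -0.323, 0.037]] [85 94 93]
217 [[0.506, -0.332, 0.047], [0.506, -0.327, 0.047], [0.506, -0.323, 0.047]] [71 77 77]
223 [[0.508, -0.332, 0.05], [0.509, -0.327, 0.049], [0.509, -0.323, 0.05]] [125 137 138]
229 [[0.512, -0.332, 0.051], [0.513, -0.327, 0.049], [0.513, -0.324, 0.05]] [37 40 42]
235 [[0.512, -0.332, 0.058], [0.512, -0.327, 0.058], [0.512, -0.324, 0.058]] [37 39 42]
241 [[0.512, -0.331, 0.065], [0.512, -0.327, 0.065], [0.513, -0.324, 0.065]] [21 18 18]
247 [[0.512, -0.331, 0.071], [0.513, -0.327, 0.069], [0.512, -0.324, 0.071]] [39 40 42]
253 [[0.512, -0.331, 0.077], [0.517, -0.327, 0.069], [0.512, -0.324, 0.078]] [24 17 19]
259 [[0.512, -0.331, 0.083], [0.521, -0.327, 0.069], [0.512, -0.324, 0.083]] [34 37 36]
265 [[0.512, -0.331, 0.088], [0.525, -0.327, 0.068], [0.512, -0.324, 0.088]] [37 37 39]
271 [[0.512, -0.331, 0.093], [0.512, -0.327, 0.093], [0.512, -0.324, 0.093]] [55 64 60]
277 [[0.513, -0.331, 0.096], [0.514, -0.327, 0.095], [0.514, -0.325, 0.095]] [42 51 33]
283 [[0.516, -0.331, 0.095], [0.517, -0.327, 0.095], [0.517, -0.325, 0.095]] [43 49 32]
289 [[0.495, -0.329, 0.128], [0.495, -0.327, 0.128], [0.495, -0.325, 0.128]] [26 26 26]
295 [[0.495, -0.329, 0.13], [0.495, -0.327, 0.13], [0.496, -0.325, 0.129]] [51 51 51]
```

View pics/w2.png

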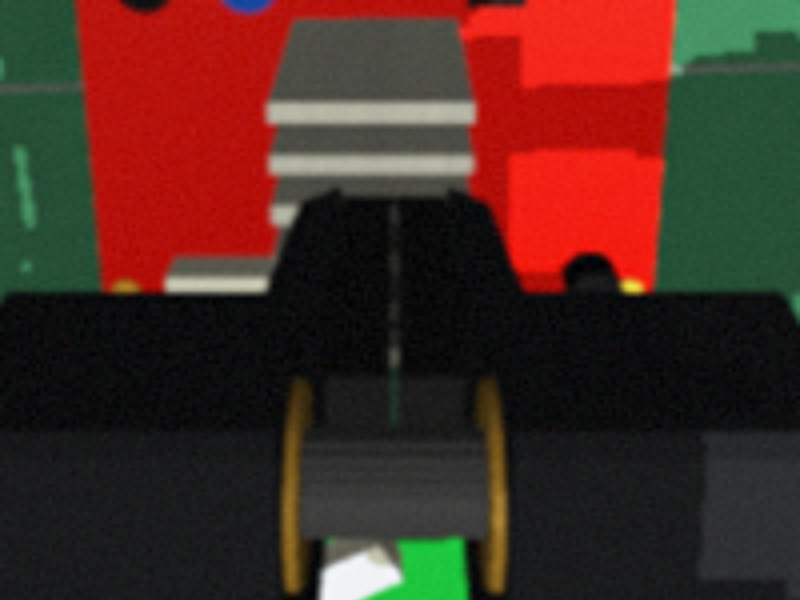

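The fingertips are at z ≈ 0.050, just over the sink top. The reported tool z therefore reads about 37 mm low, while x and y agree. The spacing from tip to gripper body matches the spec, so I'll trust the cameras for height. Next I'll open and go 39 mm further down, watching the force.

Emit:
{"fn": "drive_tool", "kwargs": {"targets": [{"tx": 0,"ty": -0.1,"tz": 0.3,"wx": 0,"wy": 0,"wz": 0,"claw": 1},{"tx": 0,"ty": 0,"tz": 0,"wx": 0,"wy": 0,"wz": 0,"claw": 1},{"tx": 0,"ty": 0,"tz": 0,"wx": 0,"wy": 0,"wz": 0,"claw": 1},{"tx": 0,"ty": 0,"tz": 0,"wx": 0,"wy": 0,"wz": 0,"claw": 1},{"tx": 0,"ty": 0,"tz": 0,"wx": 0,"wy": 0,"wz": 0,"claw": 1},{"tx": 0,"ty": 0,"tz": 0,"wx": 0,"wy": 0,"wz": 0,"claw": 1},{"tx": 0,"ty": 0,"tz": 0,"wx": 0,"wy": 0,"wz": 0,"claw": 1},{"tx": 0,"ty": 0,"tz": 0,"wx": 0,"wy": 0,"wz": 0,"claw": 1}]}}

```text
clock: 6.8
tool_pos: [0.5204, -0.3303, 0.0295]
eef_rot: [0.015, 1.0, 0.0, -0.0]
contact_force: [0.0, 0.2, 0.1]
opening: 0.707
finger_force: 0.0
```

Emit:
{"fn": "drive_tool", "kwargs": {"targets": [{"tx": 0,"ty": 0,"tz": 0,"wx": 0,"wy": 0,"wz": 0,"claw": 1},{"tx": 0,"ty": 0,"tz": -0.3,"wx": 0,"wy": 0,"wz": 0,"claw": 1},{"tx": 0,"ty": 0,"tz": -0.3,"wx": 0,"wy": 0,"wz": 0,"claw": 1},{"tx": 0,"ty": 0,"tz": -0.3,"wx": 0,"wy": 0,"wz": 0,"claw": 1},{"tx": 0,"ty": 0,"tz": -0.2,"wx": 0,"wy": 0,"wz": 0,"claw": 1},{"tx": 0,"ty": 0,"tz": 0,"wx": 0,"wy": 0,"wz": 0,"claw": 1},{"tx": 0,"ty": 0,"tz": 0,"wx": 0,"wy": 0,"wz": 0,"claw": 1},{"tx": 0,"ty": 0,"tz": 0,"wx": 0,"wy": 0,"wz": 0,"claw": 1}]}}

```text
clock: 7.6
tool_pos: [0.5208, -0.3305, -0.0032]
eef_rot: [0.015, 1.0, -0.0, 0.0]
contact_force: [0.6, 0.2, 0.2]
opening: 0.995
finger_force: 0.0
```

Emit:
{"fn": "drive_tool", "kwargs": {"targets": [{"tx": 0,"ty": 0,"tz": -0.3,"wx": 0,"wy": 0,"wz": 0,"claw": 1},{"tx": 0,"ty": 0,"tz": -0.2,"wx": 0,"wy": 0,"wz": 0,"claw": 1},{"tx": 0,"ty": 0,"tz": 0,"wx": 0,"wy": 0,"wz": 0,"claw": -1},{"tx": 0,"ty": 0,"tz": 0,"wx": 0,"wy": 0,"wz": 0,"claw": -1},{"tx": 0,"ty": 0,"tz": 0,"wx": 0,"wy": 0,"wz": 0,"claw": -1},{"tx": 0,"ty": 0,"tz": 0,"wx": 0,"wy": 0,"wz": 0,"claw": -1},{"tx": 0,"ty": 0,"tz": 0,"wx": 0,"wy": 0,"wz": 0,"claw": -1},{"tx": 0,"ty": 0,"tz": 0,"wx": 0,"wy": 0,"wz": 0,"claw": -1}], "force": 25}}

```text
clock: 8.4
tool_pos: [0.5206, -0.3304, -0.0183]
eef_rot: [0.015, 1.0, -0.0, 0.0]
contact_force: [0.2, -0.2, -0.8]
opening: 0.481
finger_force: 0.0
```

Emit:
{"fn": "drive_tool", "kwargs": {"targets": [{"tx": 0,"ty": 0,"tz": 0,"wx": 0,"wy": 0,"wz": 0,"claw": -1},{"tx": 0,"ty": 0,"tz": 0,"wx": 0,"wy": 0,"wz": 0,"claw": -1},{"tx": 0,"ty": 0,"tz": 0,"wx": 0,"wy": 0,"wz": 0,"claw": -1},{"tx": 0,"ty": 0,"tz": 0,"wx": 0,"wy": 0,"wz": 0,"claw": -1},{"tx": 0,"ty": 0,"tz": 0,"wx": 0,"wy": 0,"wz": 0,"claw": -1},{"tx": 0,"ty": 0,"tz": 0.2,"wx": 0,"wy": 0,"wz": 0,"claw": -1},{"tx": 0,"ty": 0,"tz": 0.5,"wx": 0,"wy": 0,"wz": 0,"claw": -1},{"tx": 0,"ty": 0,"tz": 0.8,"wx": 0,"wy": 0,"wz": 0,"claw": -1}], "force": 25}}

```text
clock: 9.2
tool_pos: [0.5194, -0.3297, 0.0266]
eef_rot: [0.015, 1.0, 0.001, -0.001]
contact_force: [1.2, -0.6, -2.2]
opening: 0.335
finger_force: 25.0
```

Emit:
{"fn": "drive_tool", "kwargs": {"targets": [{"tx": 0,"ty": 0,"tz": 1,"wx": 0,"wy": 0,"wz": 0,"claw": -1},{"tx": 0,"ty": 0,"tz": 1,"wx": 0,"wy": 0,"wz": 0,"claw": -1},{"tx": 0,"ty": 0.4,"tz": 1,"wx": 0,"wy": 0,"wz": 0,"claw": -1},{"tx": 0,"ty": 0.8,"tz": 0.3,"wx": 0,"wy": 0,"wz": 0,"claw": -1},{"tx": 0,"ty": 1,"tz": 0,"wx": 0,"wy": 0,"wz": 0,"claw": -1},{"tx": 0,"ty": 1,"tz": 0,"wx": 0,"wy": 0,"wz": 0,"claw": -1},{"tx": 0,"ty": 1,"tz": 0,"wx": 0,"wy": 0,"wz": 0,"claw": -1},{"tx": 0,"ty": 1,"tz": 0,"wx": 0,"wy": 0,"wz": 0,"claw": -1}]}}

```text
clock: 10.0
tool_pos: [0.5204, -0.1732, 0.1267]
eef_rot: [0.015, 1.0, -0.0, 0.001]
contact_force: [0.8, 0.2, -2.3]
opening: 0.337
finger_force: 25.0
```

Emit:
{"fn": "drive_tool", "kwargs": {"targets": [{"tx": 0,"ty": 1,"tz": 0,"wx": 0,"wy": 0,"wz": -0.05,"claw": -1},{"tx": 0,"ty": 1,"tz": 0,"wx": 0,"wy": 0,"wz": -0.05,"claw": -1},{"tx": 0,"ty": 1,"tz": 0,"wx": 0,"wy": 0,"wz": -0.05,"claw": -1},{"tx": 0,"ty": 1,"tz": 0,"wx": 0,"wy": 0,"wz": -0.04,"claw": -1},{"tx": 0,"ty": 1,"tz": 0,"wx": 0,"wy": 0,"wz": 0,"claw": -1},{"tx": 0,"ty": 1,"tz": 0,"wx": 0,"wy": 0,"wz": 0,"claw": -1},{"tx": 0,"ty": 1,"tz": 0,"wx": 0,"wy": 0,"wz": 0,"claw": -1},{"tx": 0,"ty": 1,"tz": 0,"wx": 0,"wy": 0,"wz": 0,"claw": -1}]}}

```text
clock: 10.8
tool_pos: [0.5204, 0.067, 0.1266]
eef_rot: [0.114, 0.993, 0.0, 0.0]
contact_force: [0.6, 0.1, -1.5]
opening: 0.339
finger_force: 25.0
```

Emit:
{"fn": "drive_tool", "kwargs": {"targets": [{"tx": 0,"ty": 1,"tz": 0,"wx": 0,"wy": 0,"wz": 0,"claw": -1},{"tx": 0,"ty": 1,"tz": 0,"wx": 0,"wy": 0,"wz": 0,"claw": -1},{"tx": 0,"ty": 1,"tz": 0,"wx": -0.02,"wy": -0.09,"wz": 0,"claw": -1},{"tx": 0,"ty": 0.5,"tz": 0,"wx": -0.02,"wy": -0.09,"wz": 0,"claw": -1},{"tx": 0,"ty": 0,"tz": 0,"wx": -0.02,"wy": -0.09,"wz": 0,"claw": -1},{"tx": 0,"ty": 0,"tz": 0,"wx": -0.02,"wy": -0.09,"wz": 0,"claw": -1},{"tx": 0,"ty": 0,"tz": 0,"wx": 0,"wy": 0,"wz": 0,"claw": -1},{"tx": 0,"ty": 0,"tz": 0,"wx": 0,"wy": 0,"wz": 0,"claw": -1}]}}

```text
clock: 11.6
tool_pos: [0.5245, 0.1678, 0.1281]
eef_rot: [0.114, 0.981, -0.021, 0.156]
contact_force: [0.1, 0.3, -0.7]
opening: 0.338
finger_force: 25.0
```

Emit:
{"fn": "drive_tool", "kwargs": {"targets": [{"tx": 0,"ty": 0.5,"tz": 0,"wx": -0.015,"wy": -0.03,"wz": 0,"claw": -1},{"tx": 0,"ty": 0,"tz": 0,"wx": 0,"wy": -0.03,"wz": 0,"claw": -1},{"tx": 0,"ty": 0,"tz": 0,"wx": 0,"wy": 0,"wz": 0,"claw": -1},{"tx": 0,"ty": 0,"tz": 0,"wx": 0,"wy": 0,"wz": 0,"claw": -1},{"tx": 0,"ty": 0,"tz": 0,"wx": 0,"wy": 0,"wz": 0,"claw": -1},{"tx": 0,"ty": 0,"tz": 0,"wx": 0,"wy": 0,"wz": 0,"claw": -1},{"tx": 0,"ty": 0,"tz": 0,"wx": 0,"wy": 0,"wz": 0,"claw": -1},{"tx": 0,"ty": 0,"tz": 0,"wx": 0,"wy": 0,"wz": 0,"claw": -1}]}}

```text
clock: 12.4
tool_pos: [0.5257, 0.1821, 0.129]
eef_rot: [0.114, 0.977, -0.028, 0.181]
contact_force: [0.5, -0.4, -2.2]
opening: 0.341
finger_force: 25.0
```

```bash
python3 - <<'E'
from h import *
from scipy.spatial.transform import Rotation as R
st=r.get_state();print(st["q"].round(2),st["tool_pos"].round(4));Rt=R.from_quat(st["eef_rot"]).as_matrix();print(Rt.round(3))
O=np.array([.5002,.1974,.032]);n=np.array([-.3667,.087,.9263]);n/=np.linalg.norm(n)
ux=np.array([.974,-.225,0]);ux-=n*(ux@n);ux/=np.linalg.norm(ux);uy=np.cross(n,ux);D=np.c_[ux,uy,n]
np.savez("deck.npz",O=O,D=D)
ims=[]
for nm in("wrist","side"):
    s=vision.snapshot(nm);P=pts(s);h=cv2.cvtColor(s["image"],cv2.COLOR_BGR2HSV);ims.append(s["image"])
    m=((h[...,0]<8)|(h[...,0]>172))&(h[...,1]>120)&(h[...,2]>40)&(s["range_z"]>0)&(np.linalg.norm(P-st["tool_pos"],axis=-1)<.15)
    W=P[m]
    for _ in range(4):
        c=W.mean(0);nn=np.linalg.svd(W-c,full_matrices=False)[2][2];nn*=np.sign(nn[2]);e=(W-c)@nn;W=W[abs(e)<.004]
    L=(W-O)@D;print(nm,len(W),"board normal",nn.round(3),"in deck",(nn@D).round(3),"deck lo/hi",np.percentile(L,[1,50,99],0).round(4).tolist())
    print(cv2.minAreaRect((L[:,:2]*1000).astype(np.float32)))
cv2.imwrite("pics/3.png",cv2.resize(np.hstack(ims),(800,300)))
E
```

```text
[-0.81  0.71  0.36  2.17  0.77  0.06  0.01] [0.5257 0.1821 0.129 ]
[[-0.909  0.232  0.347]
 [ 0.212  0.973 -0.096]
 [-0.359 -0.014 -0.933]]
wrist 9136 board normal [-0.35   0.096  0.932] in deck [0.015 0.012 1.   ] deck lo/hi [[0.0224, -0.0625, 0.1008], [0.0413, -0.0047, 0.1029], [0.0736, 0.0447, 0.1048]]
((50.79869842529297, -9.096317291259766), (109.8968276977539, 57.3725700378418), 89.99156951904297)
side 144 board normal [-0.35   0.083  0.933] in deck [ 0.018 -0.     1.   ] deck lo/hi [[0.0231, -0.0681, 0.0964], [0.0677, -0.0466, 0.0997], [0.1002, 0.0428, 0.102]]
((61.577388763427734, -12.287094116210938), (77.39691925048828, 113.83613586425781), 0.3083660304546356)
```

View pics/3.png

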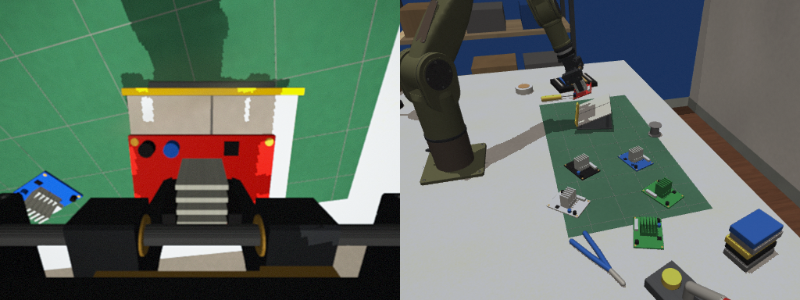

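The board is held parallel to the deck to about 1°, with no yaw error. Its centre in the deck frame is near x 61, y -9 mm, and the underside is about 97 mm off the plate. In the wrist view the lip runs along row 91 and the board is centred at (203,170). I'm lowering most of the way.

Emit:
{"fn": "drive_tool", "kwargs": {"targets": [{"tx": 0.07,"ty": 0.02,"tz": -0.3,"wx": 0,"wy": 0,"wz": 0,"claw": -1},{"tx": 0.07,"ty": 0.02,"tz": -0.4,"wx": 0,"wy": 0,"wz": 0,"claw": -1},{"tx": 0.07,"ty": 0.02,"tz": -0.4,"wx": 0,"wy": 0,"wz": 0,"claw": -1},{"tx": 0.07,"ty": 0.02,"tz": -0.4,"wx": 0,"wy": 0,"wz": 0,"claw": -1},{"tx": 0.07,"ty": 0.02,"tz": -0.4,"wx": 0,"wy": 0,"wz": 0,"claw": -1},{"tx": 0.07,"ty": 0.02,"tz": -0.4,"wx": 0,"wy": 0,"wz": 0,"claw": -1},{"tx": 0.07,"ty": 0.02,"tz": -0.3,"wx": 0,"wy": 0,"wz": 0,"claw": -1},{"tx": 0.07,"ty": 0.02,"tz": 0,"wx": 0,"wy": 0,"wz": 0,"claw": -1}]}}

```text
clock: 13.3
tool_pos: [0.5397, 0.1855, 0.0645]
eef_rot: [0.114, 0.977, -0.032, 0.176]
contact_force: [-1.5, -0.3, -2.0]
opening: 0.338
finger_force: 25.0
```

```bash
cat > m.py <<'E'
from h import *
d=np.load("deck.npz");O,D=d["O"],d["D"];st=r.get_state();print(st["q"].round(2),st["tool_pos"].round(4))
s=vision.snapshot("wrist");P=pts(s);h=cv2.cvtColor(s["image"],cv2.COLOR_BGR2HSV);A=(P-O)@D;ok=s["range_z"]>0
red=((h[...,0]<8)|(h[...,0]>172))&(h[...,1]>120)&(h[...,2]>40)&ok
W=P[red&(np.linalg.norm(P-st["tool_pos"],axis=-1)<.15)]
for _ in range(4):
    c=W.mean(0);nn=np.linalg.svd(W-c,full_matrices=False)[2][2];nn*=np.sign(nn[2]);e=(W-c)@nn;W=W[abs(e)<.004]
L=(W-O)@D;print(len(W),"tilt",(nn@D).round(3),"lo/med/hi",np.percentile(L,[1,50,99],0).round(4).tolist(),cv2.minAreaRect((L[:,:2]*1000).astype(np.float32)))
yl=(h[...,0]>18)&(h[...,0]<35)&(h[...,1]>130)&ok&(abs(A[...,0]+.004)<.02)&(abs(A[...,1])<.13)
print("lip",np.percentile(A[yl],[2,50,98],0).round(4).tolist())
wt=(h[...,1]<70)&ok&(abs(A[...,2])<.012)&(A[...,0]>0)&(A[...,0]<.15)&(abs(A[...,1])<.098)
print("deck z",wt.sum(),np.median(A[wt][:,2]).round(4))
E
python3 m.py
```

```text
[-0.63  0.81  0.07  2.15  1.79  0.23 -1.01] [0.5397 0.1855 0.0645]
9159 tilt [0.023 0.021 0.999] lo/med/hi [[0.0102, -0.0556, 0.036], [0.0291, 0.0027, 0.0385], [0.0614, 0.0518, 0.0407]] ((38.68727493286133, -1.9361000061035156), (109.97715759277344, 57.56214141845703), 89.88736724853516)
lip [[-0.0106, -0.0936, -0.0233], [-0.0072, 0.0033, 0.0161], [-0.0028, 0.0971, 0.0183]]
deck z 13556 0.0013
```

Emit:
{"fn": "drive_tool", "kwargs": {"targets": [{"tx": 0.02,"ty": 0,"tz": -0.1,"wx": 0.01,"wy": -0.01,"wz": 0,"claw": -1},{"tx": 0.02,"ty": 0.01,"tz": -0.13,"wx": 0,"wy": -0.01,"wz": 0,"claw": -1},{"tx": 0.02,"ty": 0.01,"tz": -0.13,"wx": 0,"wy": 0,"wz": 0,"claw": -1},{"tx": 0.02,"ty": 0.01,"tz": -0.13,"wx": 0,"wy": 0,"wz": 0,"claw": -1},{"tx": 0.02,"ty": 0.01,"tz": -0.13,"wx": 0,"wy": 0,"wz": 0,"claw": -1},{"tx": 0.02,"ty": 0,"tz": -0.1,"wx": 0,"wy": 0,"wz": 0,"claw": -1},{"tx": 0.01,"ty": 0,"tz": -0.1,"wx": 0,"wy": 0,"wz": 0,"claw": -1},{"tx": 0,"ty": 0,"tz": 0,"wx": 0,"wy": 0,"wz": 0,"claw": -1}]}}

```text
clock: 14.15
tool_pos: [0.544, 0.187, 0.0406]
eef_rot: [0.115, 0.975, -0.026, 0.187]
contact_force: [0.7, -0.1, -1.5]
opening: 0.337
finger_force: 25.0
```

```bash
python3 m.py
```

```text
[-0.53  0.86 -0.08  2.16  1.95  0.37 -1.17] [0.544  0.187  0.0406]
9168 tilt [0.004 0.007 1.   ] lo/med/hi [[0.0043, -0.0535, 0.0125], [0.0232, 0.0049, 0.0144], [0.0555, 0.0541, 0.0161]] ((32.702369689941406, 0.31957244873046875), (109.90520477294922, 57.55508804321289), 89.51702880859375)
lip [[-0.0107, -0.0934, -0.0023], [-0.0079, 0.0015, 0.016], [0.0093, 0.0968, 0.0177]]
deck z 15705 0.0012
```

Emit:
{"fn": "drive_tool", "kwargs": {"targets": [{"tx": 0.01,"ty": 0,"tz": -0.03,"wx": 0,"wy": 0,"wz": 0,"claw": -1},{"tx": 0.01,"ty": 0,"tz": -0.03,"wx": 0,"wy": 0,"wz": 0,"claw": -1},{"tx": 0.01,"ty": 0,"tz": -0.03,"wx": 0,"wy": 0,"wz": 0,"claw": -1},{"tx": 0.01,"ty": 0,"tz": -0.03,"wx": 0,"wy": 0,"wz": 0,"claw": -1},{"tx": 0.01,"ty": 0,"tz": -0.03,"wx": 0,"wy": 0,"wz": 0,"claw": -1},{"tx": 0.01,"ty": 0,"tz": -0.03,"wx": 0,"wy": 0,"wz": 0,"claw": -1},{"tx": 0.01,"ty": 0,"tz": -0.03,"wx": 0,"wy": 0,"wz": 0,"claw": -1},{"tx": 0,"ty": 0,"tz": 0,"wx": 0,"wy": 0,"wz": 0,"claw": -1}]}}

```text
clock: 15.0
tool_pos: [0.5462, 0.187, 0.0346]
eef_rot: [0.115, 0.975, -0.026, 0.187]
contact_force: [0.3, 0.4, -1.6]
opening: 0.336
finger_force: 25.0
```

```bash
python3 m.py
```

```text
[-0.52  0.88 -0.09  2.15  1.97  0.38 -1.19] [0.5462 0.187  0.0346]
9165 tilt [0.003 0.007 1.   ] lo/med/hi [[0.004, -0.0529, 0.0061], [0.0229, 0.005, 0.0081], [0.0553, 0.0543, 0.0098]] ((32.40214538574219, 0.6185646057128906), (109.76170349121094, 58.05747604370117), 89.18135833740234)
lip [[-0.0107, -0.0934, -0.0021], [-0.0079, 0.0027, 0.016], [0.0078, 0.0969, 0.0176]]
deck z 16241 0.0012
```

Only about 2 mm of gap is left. I'll go 1 mm further, then open and let the board settle.

Emit:
{"fn": "drive_tool", "kwargs": {"targets": [{"tx": 0.01,"ty": 0,"tz": -0.03,"wx": 0,"wy": 0,"wz": 0,"claw": -1},{"tx": 0,"ty": 0,"tz": -0.01,"wx": 0,"wy": 0,"wz": 0,"claw": -1},{"tx": 0,"ty": 0,"tz": 0,"wx": 0,"wy": 0,"wz": 0,"claw": 1},{"tx": 0,"ty": 0,"tz": 0,"wx": 0,"wy": 0,"wz": 0,"claw": 1},{"tx": 0,"ty": 0,"tz": 0,"wx": 0,"wy": 0,"wz": 0,"claw": 1},{"tx": 0,"ty": 0,"tz": 0,"wx": 0,"wy": 0,"wz": 0,"claw": 1},{"tx": 0,"ty": 0,"tz": 0,"wx": 0,"wy": 0,"wz": 0,"claw": 1},{"tx": 0,"ty": 0,"tz": 0,"wx": 0,"wy": 0,"wz": 0,"claw": 1}]}}

```text
clock: 15.85
tool_pos: [0.5466, 0.187, 0.0335]
eef_rot: [0.115, 0.975, -0.026, 0.187]
contact_force: [0.3, 0.5, 0.0]
opening: 0.86
finger_force: 0.0
```

Emit:
{"fn": "drive_tool", "kwargs": {"targets": [{"tx": 0,"ty": 0,"tz": 0,"wx": 0,"wy": 0,"wz": 0,"claw": 1},{"tx": 0,"ty": 0,"tz": 0,"wx": 0,"wy": 0,"wz": 0,"claw": 1},{"tx": -0.1,"ty": 0.03,"tz": 0.3,"wx": 0,"wy": 0,"wz": 0,"claw": 1},{"tx": -0.2,"ty": 0.05,"tz": 0.5,"wx": 0,"wy": 0,"wz": 0,"claw": 1},{"tx": -0.2,"ty": 0.05,"tz": 0.5,"wx": 0,"wy": 0,"wz": 0,"claw": 1},{"tx": -0.2,"ty": 0.05,"tz": 0.5,"wx": 0,"wy": 0,"wz": 0,"claw": 1},{"tx": -0.2,"ty": 0.05,"tz": 0.5,"wx": 0,"wy": 0,"wz": 0,"claw": 1},{"tx": 0,"ty": 0,"tz": 0.5,"wx": 0,"wy": 0,"wz": 0,"claw": 1}]}}

```text
clock: 16.65
tool_pos: [0.5183, 0.1946, 0.1185]
eef_rot: [0.115, 0.975, -0.024, 0.187]
contact_force: [0.1, -1.3, -0.9]
opening: 0.997
finger_force: 0.0
```

```bash
python3 m.py; python3 - <<'E'
from h import *
s=vision.snapshot("wrist");cv2.imwrite("pics/4.png",s["image"])
E
```

```text
[-0.76  0.71  0.22  2.19  1.55  0.14 -0.81] [0.5183 0.1946 0.1185]
6235 tilt [ 0.001 -0.004  1.   ] lo/med/hi [[0.0039, -0.0526, 0.0045], [0.035, 0.0085, 0.0063], [0.0798, 0.0546, 0.0081]] ((42.778533935546875, 0.91357421875), (109.31417083740234, 78.83309173583984), 89.72486877441406)
lip [[-0.0105, -0.0944, -0.0239], [-0.0075, 0.0032, 0.0161], [-0.003, 0.0974, 0.0177]]
deck z 16149 0.0012
```

View pics/4.png

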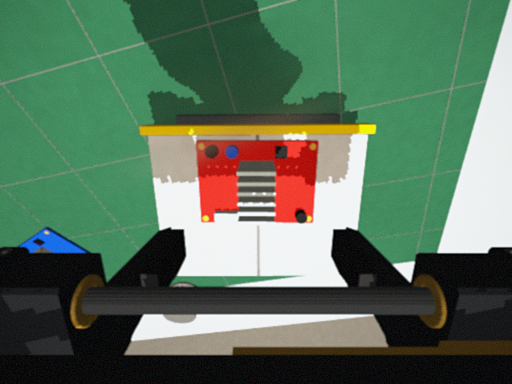

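The board is flat on the deck, parallel to the lip and centred. At row 141, though, its lower edge looks a few mm short of the lip (row 134), so I'll check whether it's still sliding and where the lip's foot is.

```bash
cat >> m.py <<'E'
R_=cv2.minAreaRect((L[:,:2]*1000).astype(np.float32))
side=ok&(abs(abs(A[...,1])-.08)<.012)&(A[...,0]>-.03)&(A[...,0]<.02)
for a in np.arange(-.014,.014,.002):
    k=side&(abs(A[...,0]-a)<.001);print(a.round(3),k.sum(),np.median(A[k][:,2]).round(4) if k.any() else None)
E
python3 m.py
```

```text
[-0.76  0.71  0.22  2.19  1.56  0.15 -0.82] [0.5202 0.1949 0.1197]
6251 tilt [ 0.003 -0.004  1.   ] lo/med/hi [[0.004, -0.0525, 0.0047], [0.0351, 0.0101, 0.0063], [0.0803, 0.0546, 0.0082]] ((43.24152374267578, 0.912109375), (109.16548919677734, 78.91085052490234), 89.6073989868164)
lip [[-0.0105, -0.094, -0.0239], [-0.0074, 0.0014, 0.0162], [-0.0031, 0.0974, 0.0177]]
deck z 16281 0.0012
-0.014 91 -0.0245
-0.012 97 -0.027
-0.01 266 0.0102
-0.008 143 0.0162
-0.006 155 0.0164
-0.004 113 0.0164
-0.002 57 0.0157
0.0 109 0.0012
0.002 108 0.0013
0.004 139 0.0014
0.006 118 0.0013
0.008 107 0.0013
0.01 107 0.0015
0.012 108 0.0012
```

The board stopped about 5 mm short of the lip: its edge is at 3.7 mm and the foot of the lip at about -2 mm, and it isn't sliding. I'll shut the fingers, go behind the uphill face of the sink and nudge it down gently.

Emit:
{"fn": "drive_tool", "kwargs": {"targets": [{"tx": 0.21,"ty": -0.05,"tz": 0.1,"wx": 0,"wy": 0,"wz": 0,"claw": -1},{"tx": 0.21,"ty": -0.05,"tz": 0.1,"wx": 0,"wy": 0,"wz": 0,"claw": -1},{"tx": 0.21,"ty": -0.05,"tz": 0.1,"wx": 0,"wy": 0,"wz": 0,"claw": -1},{"tx": 0.21,"ty": -0.05,"tz": 0.05,"wx": 0,"wy": 0,"wz": 0,"claw": -1},{"tx": 0,"ty": 0,"tz": 0,"wx": 0,"wy": 0,"wz": 0,"claw": -1},{"tx": 0,"ty": 0,"tz": 0,"wx": 0,"wy": 0,"wz": 0,"claw": -1},{"tx": 0,"ty": 0,"tz": 0,"wx": 0,"wy": 0,"wz": 0,"claw": -1},{"tx": 0,"ty": 0,"tz": 0,"wx": 0,"wy": 0,"wz": 0,"claw": -1}]}}

```text
clock: 17.6
tool_pos: [0.5442, 0.1881, 0.1277]
eef_rot: [0.115, 0.975, -0.026, 0.187]
contact_force: [-0.1, 0.6, 0.2]
opening: 0.296
finger_force: 0.0
```

Emit:
{"fn": "drive_tool", "kwargs": {"targets": [{"tx": 0,"ty": 0,"tz": 0,"wx": 0,"wy": 0,"wz": 0,"claw": -1},{"tx": 0,"ty": 0,"tz": 0,"wx": 0,"wy": 0,"wz": 0,"claw": -1},{"tx": 0,"ty": 0,"tz": 0,"wx": 0,"wy": 0,"wz": 0,"claw": -1},{"tx": 0.1,"ty": -0.02,"tz": -0.25,"wx": 0,"wy": 0,"wz": 0,"claw": -1},{"tx": 0.1,"ty": -0.02,"tz": -0.25,"wx": 0,"wy": 0,"wz": 0,"claw": -1},{"tx": 0.1,"ty": -0.02,"tz": -0.25,"wx": 0,"wy": 0,"wz": 0,"claw": -1},{"tx": 0.1,"ty": -0.02,"tz": -0.25,"wx": 0,"wy": 0,"wz": 0,"claw": -1},{"tx": 0,"ty": 0,"tz": 0,"wx": 0,"wy": 0,"wz": 0,"claw": -1}]}}

```text
clock: 18.4
tool_pos: [0.5566, 0.1855, 0.0972]
eef_rot: [0.115, 0.975, -0.026, 0.187]
contact_force: [-0.1, -0.5, -0.8]
opening: 0.004
finger_force: 0.0
```

Emit:
{"fn": "drive_tool", "kwargs": {"targets": [{"tx": 0.1,"ty": -0.03,"tz": -0.2,"wx": 0,"wy": 0,"wz": 0,"claw": -1},{"tx": 0.1,"ty": -0.03,"tz": -0.2,"wx": 0,"wy": 0,"wz": 0,"claw": -1},{"tx": 0.1,"ty": -0.03,"tz": -0.2,"wx": 0,"wy": 0,"wz": 0,"claw": -1},{"tx": 0.1,"ty": -0.03,"tz": -0.2,"wx": 0,"wy": 0,"wz": 0,"claw": -1},{"tx": 0.08,"ty": -0.02,"tz": -0.2,"wx": 0,"wy": 0,"wz": 0,"claw": -1},{"tx": 0.08,"ty": -0.02,"tz": -0.2,"wx": 0,"wy": 0,"wz": 0,"claw": -1},{"tx": 0,"ty": 0,"tz": -0.09,"wx": 0,"wy": 0,"wz": 0,"claw": -1},{"tx": 0,"ty": 0,"tz": 0,"wx": 0,"wy": 0,"wz": 0,"claw": -1}]}}

```text
clock: 19.2
tool_pos: [0.5733, 0.1806, 0.0588]
eef_rot: [0.115, 0.975, -0.026, 0.187]
contact_force: [0.3, -0.2, 1.2]
opening: 0.003
finger_force: 0.0
```

```bash
python3 m.py | head -3; python3 - <<'E'
from h import *
d=np.load("deck.npz");O,D=d["O"],d["D"]
s=vision.snapshot("wrist");P=(pts(s)-O)@D
for v in range(190,262,6): print(v,P[v,258].round(4),s["image"][v,258].max())
E
```

```text
[-0.57  0.84  0.06  2.09  1.81  0.23 -0.99] [0.5733 0.1806 0.0588]
13688 tilt [ 0.003 -0.003  1.   ] lo/med/hi [[0.0039, -0.0528, 0.0047], [0.0333, 0.0098, 0.0062], [0.0802, 0.0545, 0.0083]] ((43.37957763671875, 0.7791595458984375), (109.70413970947266, 79.24154663085938), 89.65812683105469)
lip [[-0.014, -0.094, -0.0225], [-0.0066, 0.0031, 0.0162], [0.0068, 0.0976, 0.0177]]
190 [0.0401 0.001  0.0504] 180
196 [0.0461 0.0009 0.0412] 77
202 [0.0462 0.001  0.0501] 147
208 [0.0546 0.0008 0.0362] 122
214 [0.0543 0.0009 0.0453] 74
220 [0.0557 0.0009 0.0498] 185
226 [0.0625 0.0008 0.0418] 72
232 [0.0622 0.0009 0.0496] 88
238 [0.0656 0.0008 0.0496] 158
244 [0.0717 0.0008 0.0444] 50
250 [0.0741 0.0008 0.0464] 37
256 [0.0787 0.0007 0.0447] 44
```

Emit:
{"fn": "drive_tool", "kwargs": {"targets": [{"tx": -0.04,"ty": 0.01,"tz": -0.015,"wx": 0,"wy": 0,"wz": 0,"claw": -1},{"tx": -0.04,"ty": 0.01,"tz": -0.015,"wx": 0,"wy": 0,"wz": 0,"claw": -1},{"tx": -0.04,"ty": 0.01,"tz": -0.015,"wx": 0,"wy": 0,"wz": 0,"claw": -1},{"tx": -0.04,"ty": 0.01,"tz": -0.015,"wx": 0,"wy": 0,"wz": 0,"claw": -1},{"tx": -0.04,"ty": 0.01,"tz": -0.015,"wx": 0,"wy": 0,"wz": 0,"claw": -1},{"tx": -0.04,"ty": 0.01,"tz": -0.015,"wx": 0,"wy": 0,"wz": 0,"claw": -1},{"tx": 0,"ty": 0,"tz": 0,"wx": 0,"wy": 0,"wz": 0,"claw": -1},{"tx": 0,"ty": 0,"tz": 0,"wx": 0,"wy": 0,"wz": 0,"claw": -1}]}}

```text
clock: 20.1
tool_pos: [0.5664, 0.1825, 0.0566]
eef_rot: [0.115, 0.975, -0.026, 0.187]
contact_force: [0.1, -0.4, -0.4]
opening: 0.003
finger_force: 0.0
```

```bash
python3 m.py | head -3
```

```text
[-0.56  0.84  0.02  2.11  1.84  0.26 -1.03] [0.5664 0.1825 0.0566]
13240 tilt [ 0.003 -0.003  1.   ] lo/med/hi [[0.0004, -0.0528, 0.0048], [0.03, 0.01, 0.0063], [0.0769, 0.0545, 0.0081]] ((39.525909423828125, 0.5223159790039062), (110.89125061035156, 79.50785064697266), 89.71197509765625)
lip [[-0.0122, -0.0945, -0.0232], [-0.0068, 0.0029, 0.0162], [0.0033, 0.0971, 0.0177]]
```

It moved 3.5 mm with no yaw. I'll push about 1.5 mm more in tiny steps and watch the force.

Emit:
{"fn": "drive_tool", "kwargs": {"targets": [{"tx": -0.015,"ty": 0,"tz": -0.005,"wx": 0,"wy": 0,"wz": 0,"claw": -1},{"tx": -0.015,"ty": 0.005,"tz": -0.005,"wx": 0,"wy": 0,"wz": 0,"claw": -1},{"tx": -0.015,"ty": 0.005,"tz": -0.005,"wx": 0,"wy": 0,"wz": 0,"claw": -1},{"tx": 0,"ty": 0,"tz": 0,"wx": 0,"wy": 0,"wz": 0,"claw": -1},{"tx": 0,"ty": 0,"tz": 0,"wx": 0,"wy": 0,"wz": 0,"claw": -1},{"tx": 0,"ty": 0,"tz": 0,"wx": 0,"wy": 0,"wz": 0,"claw": -1},{"tx": 0,"ty": 0,"tz": 0,"wx": 0,"wy": 0,"wz": 0,"claw": -1},{"tx": 0,"ty": 0,"tz": 0,"wx": 0,"wy": 0,"wz": 0,"claw": -1}]}}

```text
clock: 20.95
tool_pos: [0.565, 0.1829, 0.0562]
eef_rot: [0.115, 0.975, -0.026, 0.187]
contact_force: [0.5, -0.6, -0.4]
opening: 0.01
finger_force: 0.0
```

```bash
python3 m.py | head -3
```

```text
[-0.56  0.84  0.01  2.11  1.85  0.27 -1.04] [0.565  0.1829 0.0562]
13282 tilt [ 0.002 -0.004  1.   ] lo/med/hi [[-0.001, -0.0528, 0.0047], [0.0287, 0.009, 0.0062], [0.0756, 0.0545, 0.008]] ((38.496429443359375, 0.7404060363769531), (109.77192687988281, 79.50187683105469), 89.81373596191406)
lip [[-0.0118, -0.0941, -0.0232], [-0.0068, 0.0034, 0.0162], [0.002, 0.0973, 0.0177]]
```

Emit:
{"fn": "drive_tool", "kwargs": {"targets": [{"tx": -0.015,"ty": 0.003,"tz": -0.005,"wx": 0,"wy": 0,"wz": 0,"claw": -1},{"tx": -0.015,"ty": 0.003,"tz": -0.005,"wx": 0,"wy": 0,"wz": 0,"claw": -1},{"tx": 0,"ty": 0,"tz": 0,"wx": 0,"wy": 0,"wz": 0,"claw": -1},{"tx": 0,"ty": 0,"tz": 0,"wx": 0,"wy": 0,"wz": 0,"claw": -1},{"tx": 0,"ty": 0,"tz": 0,"wx": 0,"wy": 0,"wz": 0,"claw": -1},{"tx": 0,"ty": 0,"tz": 0,"wx": 0,"wy": 0,"wz": 0,"claw": -1},{"tx": 0,"ty": 0,"tz": 0,"wx": 0,"wy": 0,"wz": 0,"claw": -1},{"tx": 0,"ty": 0,"tz": 0,"wx": 0,"wy": 0,"wz": 0,"claw": -1}]}}

```text
clock: 21.8
tool_pos: [0.5641, 0.183, 0.0559]
eef_rot: [0.115, 0.975, -0.026, 0.187]
contact_force: [0.7, -0.0, -0.5]
opening: 0.004
finger_force: 0.0
```

Emit:
{"fn": "drive_tool", "kwargs": {"targets": [{"tx": 0.1,"ty": -0.02,"tz": 0.04,"wx": 0,"wy": 0,"wz": 0,"claw": -1},{"tx": 0.1,"ty": -0.02,"tz": 0.04,"wx": 0,"wy": 0,"wz": 0,"claw": -1},{"tx": -0.1,"ty": 0.03,"tz": 0.3,"wx": 0,"wy": 0,"wz": 0,"claw": -1},{"tx": -0.15,"ty": 0.05,"tz": 0.5,"wx": 0,"wy": 0,"wz": 0,"claw": -1},{"tx": -0.15,"ty": 0.05,"tz": 0.5,"wx": 0,"wy": 0,"wz": 0,"claw": -1},{"tx": -0.15,"ty": 0.05,"tz": 0.5,"wx": 0,"wy": 0,"wz": 0,"claw": -1},{"tx": -0.15,"ty": 0.05,"tz": 0.5,"wx": 0,"wy": 0,"wz": 0,"claw": -1},{"tx": 0,"ty": 0,"tz": 0,"wx": 0,"wy": 0,"wz": 0,"claw": -1}]}}

```text
clock: 22.6
tool_pos: [0.5509, 0.1893, 0.127]
eef_rot: [0.116, 0.975, -0.024, 0.189]
contact_force: [0.0, 0.1, -0.7]
opening: 0.003
finger_force: 0.0
```

```bash
python3 m.py | head -3; python3 - <<'E'
from h import *
s=vision.snapshot("wrist");cv2.imwrite("pics/5.png",s["image"])
E
```

```text
[-0.66  0.7   0.14  2.11  1.23  0.2  -0.44] [0.5509 0.1893 0.127 ]
7514 tilt [ 0.003 -0.004  1.   ] lo/med/hi [[-0.0013, -0.0527, 0.0047], [0.0307, 0.0107, 0.0063], [0.0759, 0.0545, 0.0082]] ((37.49565124511719, 0.9641876220703125), (109.4118423461914, 79.08614349365234), 89.7695083618164)
lip [[-0.0138, -0.0953, -0.0276], [-0.0066, 0.0048, 0.0162], [-0.0025, 0.0981, 0.0177]]
```

View pics/5.png

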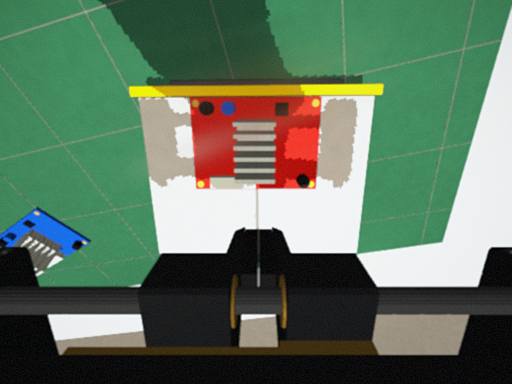

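The board's edge now meets the lip at row 97. It lies flat and centred, and the gripper is clear of it. Handing in.

```bash
python3 -c "
from plant import workorder
print(workorder.finish_job())"
```

```text
the job is handed in; nothing more can be done
None
```

The job is handed in, with no verdict returned: by the last camera view the red board lies flat on the slope, component side up, a long edge at the lip and about 1 mm off its middle, with the gripper clear and the blue and black boards not approached.

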